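# Screen the grinding balls over the bar grate

### The job

One of the two white pouring pans holds a large and a small steel grinding ball. Lift that pan by its bridge handle and tip the balls onto the steel bar grate, without touching the balls with the gripper, so that the small ball drops through into the tray below and the large one stays on top of the bars; then stand the empty pan back on the worktop, upright, and let go.

Things in the scene. Friction and masses are not known exactly. Their poses are not given: they have to be found in the camera images.
- pan_grip (a point): Centre of the 14x14 mm handle bar (along y) of the white pan with balls; the other pan is empty. Pan 110 (x) x 64 (y), 120 g, walls 45 high; bar centre 83 above its underside. Open mouth at -x: its floor edge is 64 ahead, 57 below this point. Floor falls 12 deg to the closed back (+x), so balls stay when level and roll out under the bar when the mouth dips past 12 deg; 30 empties it. z up.
- grate (a point): Middle of the fixed steel bar grate at the bars' tops, 47.5 mm above the worktop. Five 5 mm round bars along y, 25 apart (20 mm gaps), in a steel box 151 (x) x 186 (y), walls 3 mm, rim 22.5 above this point. Below it a closed catch tray, its floor 44.5 below this point. z up.
- ball_large: Large steel ball, 28 mm in diameter, about 90 g, too big for the gaps of the grate; its origin is its centre. It starts in the pan.
- ball_small: Small steel ball, 14 mm in diameter, about 12 g, falls through the gaps of the grate; its origin is its centre. It starts in the pan.

How it is judged:
By the outcome, as a careful person would: the job done as asked, in the order asked, and still so for the second after the job is handed in, with the robot touching nothing.
It also fails if it takes over 56 s, if anything falls off the work surface, if the arm or the gripper's body presses on something with over 40 N, if the wrist force passes 120 N, or if a joint passes its speed limit or range.

### The arm

A 6-joint arm with a two-finger parallel gripper is mounted at the origin on a cart in front of the work surface, level with it; the furniture and walls round the work are solid. World frame = base frame: x ahead of the robot, y to its left, z up, the work surface at z = 0. Lengths are in m, angles in rad, forces in N, time in s.
With the tool pointing down it reaches from about 0.325 to 0.775 m from the base axis. Payload 5.5 kg.
Tool frame: the origin (TCP) lies at the very end of the fingers, on their centre line; the grasp point (between the pads) lies 19 mm behind it; z points along the fingers, x is the direction in which the jaws open and shut, and the axes are right-handed (so a half turn about z gives the same grasp; the last joint's range is limited). The gripper opens to 85 mm and grips with 20 to 120 N. Pads are 22 mm wide; open, the fingers measure 114 mm over their backs; the gripper's body (76 mm by 85 mm) begins 54 mm behind the grasp point. The pads swing forward as they close: fully open they stand 13 mm farther back than shut.
Start: joints at [1.253, 0.091, 1.231, -0, 1.82, -0.057], TCP at [0.155, 0.58, 0.209] pointing down, gripper open.
Joint ranges: [-2.87, 2.87], [-0.86, 2.18], [0.17, 2.46], [-1.51, 4.65], [0.06, 2.69], [-2.65, 2.65]. Speed limits (rad/s): [2.57, 2.57, 3.01, 3.14, 3.14, 3.14].

### API

Orientations are given as a unit quaternion [w, x, y, z].
In Python, from plant import env gives the robot as it stands. The module is installed in compiled form; this text tells all that it offers.
- The arm moves only by the tool jog_arm, never from a script. Its arguments are lists of equal length, an entry for each row: "angular": the turn, a rotation vector about the world's x, y, z in degrees, a list of three; "delta_pos": the shift along the world's x, y, z in mm, a list of three; "jaw": the finger opening in mm, from 0 to 85.4. In form: {"angular": [[ax, ay, az], ...], "delta_pos": [[x, y, z], ...], "jaw": [jaw, ...]}. A call has 1 to 12 rows; each row shifts and turns the pose as measured when the row begins; what a row does not reach is not made up. A row lasts 1/8 s, in which the tool goes at most 62.5 mm and 10.7 degrees, less where a joint would pass 70% of its speed; a pose out of reach is approached as far as the arm can. A call is refused whole if a number of a shift passes 62.5 or a number of a turn 10.7, either way. A call with a gripper value outside its range is refused whole. The fingers move at their own pace and stop on an object; "squeeze" is the grip in N (left out, the last holds). Time passes only in rows, so rows that do not move let the fingers close. It gives the time, the measured TCP pose, the force and the opening at its end, in the units of the state.
- env.state(): the state, without advancing time (a new reading comes with each control period).
- env.grab_frame(name): name is "scene" or "side" or "wrist"; returns a dict with "image" (480x640x3 uint8, blue, green, red), "depth" (480x640 float32, m along the optical axis (not along the pixel's ray), 0 where there is no reading), "fx", "fy", "cx", "cy" (pixels), "D" ([k1, k2, p1, p2, k3] as OpenCV has them; the pictures are not rectified), "R" (3x3) and "t" (3): a world point X has camera coordinates R X + t; the wrist camera has in their place "tool_from_camera" (4x4, takes a point from camera to tool coordinates, whose origin is the TCP and whose axes are the tool frame's). Camera axes: x right, y down, z forward; pixel columns grow to the right and rows downward; lengths in m; the calibration is good to about 2 mm. A picture is of the moment at which its call begins: read the wrist's pose just before it.
- env.close_job(): hands the job in, once; it reports no verdict.
Trained networks look in the newest picture that a camera, given by its name, has taken for a name from the list of things; names that differ only in an ending like _2 or _b are one class to them, and where a whole thing is asked for, a point or a joint stands for the part that bears it (a point fixed in the world has none). Each returns a list of dicts, best first, with "p" (0 to 1); they miss things now and then, are a little off and sometimes report something else, mostly with a low value. They report only what shows in the picture. A call takes as long as a camera call.
- env.masks_of(query, camera): "mask" (480x640 bool, what is visible of it) and "bbox" ([left, top, right, bottom] in pixels, round what is visible of it).
The state is a dict: "time_s": time; "joint_pos": joint angles; "qvel": joint speeds; "tau": joint torques, N m; "ee_pos": TCP position; "tool_rot": TCP orientation; "contact_force": force on the tool from outside, world axes, zero at the start; "ft_torque": the same for the moment, N m; "finger_gap": finger opening in m.
Only numpy, scipy, OpenCV 4.12 (cv2) and the standard library are available. Lean on these libraries where they do the work, as an engineer would, in place of code of your own. Each camera call takes 0.05 s, during which the arm holds its last target. There are 200 camera calls.

## Working session

There is one attempt and no reset: what is moved stays moved. The work goes in short steps, Python scripts to look and compute and a tool call to move; the robot and the scene stay as the last step left them, time stands still between calls to the robot, and variables do not carry over. Pictures are saved under pics/ and viewed, about 8 in all and at most 12, crops included, and the job is handed in when it is done.

Besides the shell and the picture viewer there is one more tool, called after "Request:" as name(argument=value, ...) on one line, values as JSON. jog_arm: Moves the arm, as the interface text tells. Its arguments: {"type":"object","properties":{"angular":{"type":"array","items":{"type":"array","items":{"type":"number"}}},"delta_pos":{"type":"array","items":{"type":"array","items":{"type":"number"}}},"jaw":{"type":"array","items":{"type":"number"}},"squeeze":{"type":"number"}},"required":["angular","delta_pos","jaw"]}

```bash
mkdir -p pics
cat > h.py <<'E'
import numpy as np, cv2
from plant import env
def world(f,u,v,d):
    K=np.array([[f['fx'],0,f['cx']],[0,f['fy'],f['cy']],[0,0,1.]])
    n=cv2.undistortPoints(np.c_[u,v].astype(np.float64).reshape(-1,1,2),K,np.array(f['D'],float)).reshape(-1,2)
    P=np.c_[n*np.c_[d],d]
    if 'R' in f: return (P-np.array(f['t']).ravel())@np.array(f['R'])
    from scipy.spatial.transform import Rotation as Ro
    T=np.array(f['tool_from_camera']);s=f['s'];q=s['tool_rot']
    P=P@T[:3,:3].T+T[:3,3]
    return P@Ro.from_quat([q[1],q[2],q[3],q[0]]).as_matrix().T+np.array(s['ee_pos'])
def grab(n):
    s=env.state(); f=env.grab_frame(n); f['s']=s; return f
def cloud(f,m=None):
    m=(f['depth']>0)&(True if m is None else m)
    v,u=np.nonzero(m); return world(f,u,v,f['depth'][v,u]),u,v
E
python3 - <<'E'
from h import *
print(env.state())
ims=[]
for c in ['scene','side']:
    f=grab(c); im=f['image'].copy()
    for q in ['pan_grip','grate','ball_large','ball_small']:
        for r in env.masks_of(q,c)[:3]:
            P,u,v=cloud(f,r['mask'])
            if len(P)==0: print(c,q,r['p'],'nodepth');continue
            print(c,q,round(r['p'],2),r['bbox'],len(P),'med',np.median(P,0).round(3),'lo',np.percentile(P,2,0).round(3),'hi',np.percentile(P,98,0).round(3))
    cv2.imwrite(f'pics/{c}0.png',im)
E
```

```text
{'time_s': 0.0, 'joint_pos': array([ 1.25326701e+00,  9.18896685e-02,  1.23189577e+00, -1.08703820e-05,
        1.81981630e+00, -5.66804072e-02]), 'qvel': array([ 0.0007704 ,  0.0003788 , -0.00019528,  0.00165872, -0.00103884,
        0.00074874]), 'tau': array([-4.25471217e-04, -4.58729017e+01, -4.18021989e+01, -1.17820623e-04,
        1.14511256e-02,  2.91006711e-05]), 'ee_pos': array([0.1546301 , 0.57938656, 0.2078269 ]), 'tool_rot': array([ 5.70144805e-04,  7.93064357e-01,  6.09137027e-01, -8.27083350e-04]), 'contact_force': array([0.96800075, 0.08357343, 0.04059715]), 'ft_torque': array([ 0.02981174, -0.00661056, -0.02839936]), 'finger_gap': 0.08564307325478013}
scene pan_grip 0.56 [204.6, 185.6, 252.3, 233.8] 1376 med [0.448 0.309 0.027] lo [0.391 0.275 0.001] hi [0.501 0.348 0.091]
scene grate 0.84 [294.7, 218.9, 398.6, 311.5] 5915 med [ 0.534 -0.033  0.035] lo [ 0.438 -0.138 -0.001] hi [0.611 0.063 0.074]
side pan_grip 0.59 [260.2, 301.1, 346.3, 386.7] 4465 med [0.447 0.341 0.029] lo [0.391 0.279 0.001] hi [0.499 0.352 0.089]
side grate 0.79 [271.8, 218.4, 358.7, 284.1] 4974 med [0.527 0.043 0.04 ] lo [ 0.441 -0.137  0.001] hi [0.61  0.068 0.071]
side ball_large 0.44 [269.5, 338.8, 285.6, 352.1] 169 med [0.484 0.315 0.03 ] lo [0.475 0.304 0.023] hi [0.496 0.321 0.034]
```

View pics/scene0.png

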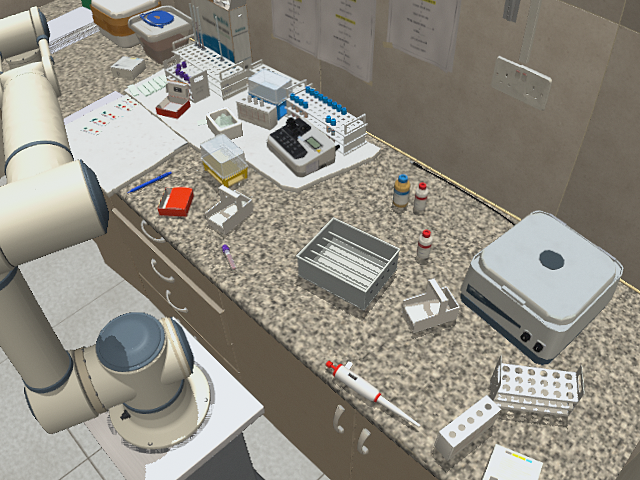

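View pics/side0.png

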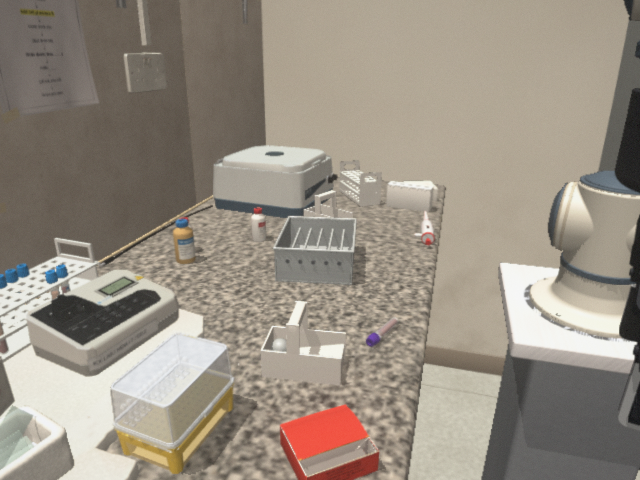

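The ball shows at (278,345) in the side image, inside the left pan (x≈0.45, y≈0.31). The pan near (430,305) in the scene image looks empty. Next I fit the handle and the box rim.

Run:
```python
from h import *
for c in ['scene','side']:
    f=grab(c)
    P,u,v=cloud(f)
    inr=lambda x0,x1,y0,y1,z0,z1:P[(P[:,0]>x0)&(P[:,0]<x1)&(P[:,1]>y0)&(P[:,1]<y1)&(P[:,2]>z0)&(P[:,2]<z1)]
    for n,b in dict(pan=(.36,.53,.25,.37,.012,.1),bartop=(.36,.53,.25,.37,.078,.1),grate=(.41,.64,-.16,.09,.02,.078),rim=(.41,.64,-.16,.09,.062,.078)).items():
        Q=inr(*b)
        if len(Q)<5: print(c,n,len(Q)); continue
        r=cv2.minAreaRect(Q[:,:2].astype(np.float32)*1000)
        print(c,n,len(Q),[np.round(a,1) for a in r],'zmed',np.median(Q[:,2]).round(4),np.percentile(Q[:,2],97).round(4),'med',np.median(Q,0).round(3))
```

```text
scene pan 1187 [array([447. , 312.3]), array([115.2,  74.3]), np.float64(7.6)] zmed 0.0316 0.0907 med [0.447 0.311 0.032]
scene bartop 153 [array([456.3, 312.9]), array([18.7, 68.6]), np.float64(8.4)] zmed 0.088 0.0936 med [0.453 0.311 0.088]
scene grate 3657 [array([525.9, -37.2]), array([159.7, 192.3]), np.float64(10.3)] zmed 0.0479 0.0734 med [ 0.523 -0.037  0.048]
scene rim 862 [array([525.8, -37.4]), array([159.5, 192.4]), np.float64(10.4)] zmed 0.0704 0.0752 med [ 0.532 -0.029  0.07 ]
side pan 4051 [array([445.8, 314.5]), array([110.8,  68.8]), np.float64(6.8)] zmed 0.0319 0.0884 med [0.448 0.338 0.032]
side bartop 400 [array([455.3, 316.6]), array([17.6, 65.1]), np.float64(7.2)] zmed 0.0879 0.0894 med [0.453 0.325 0.088]
side grate 3755 [array([526.5, -36. ]), array([156.1, 196.6]), np.float64(10.3)] zmed 0.0471 0.0707 med [0.527 0.041 0.047]
side rim 829 [array([526.6, -36.3]), array([156.1, 196. ]), np.float64(10.3)] zmed 0.0683 0.0716 med [0.528 0.009 0.068]
```

Request:
jog_arm(angular=[[0,0,-8.5],[0,0,-8.5],[0,0,-8.5],[0,0,-8.5],[0,0,-8.5],[0,0,-8.5],[0,0,-8.5],[0,0,-8],[0,0,0]], delta_pos=[[37.5,-33,0],[37.5,-33,0],[37.5,-33,0],[37.5,-33,0],[37.5,-33,0],[37.5,-33,0],[37.5,-33,0],[37.5,-33,0],[0,0,0]], jaw=[85,85,85,85,85,85,85,85,85], squeeze=60)

```text
time_s: 1.72
ee_pos: [0.4619, 0.3065, 0.2089]
tool_rot: [-0.0, 0.999, 0.048, 0.001]
contact_force: [-0.4, -0.1, 0.8]
finger_gap: 0.0849
```

Run:
```python
from h import *
from scipy.spatial.transform import Rotation as Ro
f=grab('wrist'); s=f['s'];q=s['tool_rot'];R=Ro.from_quat([q[1],q[2],q[3],q[0]]).as_matrix()
print(s['ee_pos'],R.round(3).tolist(),np.degrees(np.arctan2(R[1,0],R[0,0])),s['joint_pos'].round(2))
P,u,v=cloud(f)
for z0 in (.07,.084):
    m=(abs(P[:,0]-.455)<.08)&(abs(P[:,1]-.315)<.06)&(P[:,2]>z0)&(P[:,2]<.1);Q=P[m]
    if len(Q)>5: print(len(Q),cv2.minAreaRect(Q[:,:2].astype(np.float32)*1000),np.median(Q,0))
for b in ['ball_large','ball_small']:
    for r in env.masks_of(b,'wrist')[:2]:
        Q=cloud(f,r['mask'])[0]; print(b,r['p'],r['bbox'],np.median(Q,0).round(3) if len(Q) else '')
cv2.imwrite('pics/w1.png',f['image'])
```

```text
[0.46188236 0.30645062 0.20887912] [[0.995, 0.095, 0.002], [0.095, -0.995, 0.001], [0.002, -0.001, -1.0]] 5.458832643479329 [ 0.52 -0.03  1.36 -0.    1.81  0.43]
1897 ((455.6201171875, 313.81939697265625), (17.842838287353516, 64.06513977050781), 6.773126602172852) [0.45533707 0.31619965 0.09090156]
1814 ((455.67706298828125, 313.85430908203125), (17.703807830810547, 64.06486511230469), 6.523838043212891) [0.45540918 0.31569002 0.09095213]
ball_large 0.72 [327.7, 186.6, 357.9, 220.6] [0.484 0.309 0.033]
ball_small 0.61 [343.3, 160.3, 362.7, 176.0] [0.488 0.338 0.019]
```

View pics/w1.png

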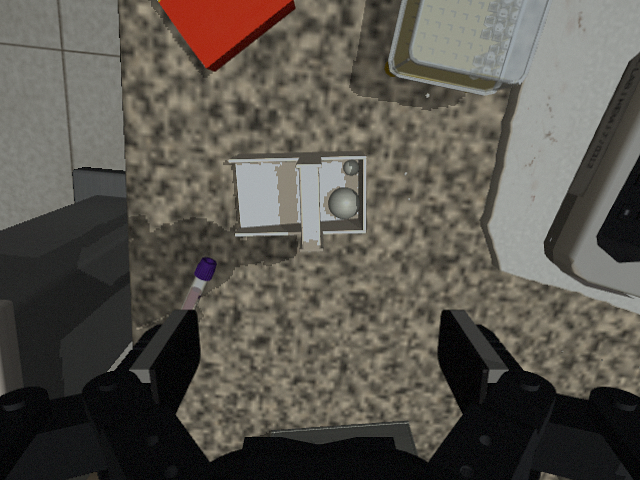

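The wrist view shows both balls at the pan's back, large at (343,203) and small at (351,168). The bar centre is at (0.4555, 0.314), yaw about 7°. I'll descend onto it now.

Request:
jog_arm(angular=[[0,0,1.3],[0,0,0],[0,0,0],[0,0,0],[0,0,0],[0,0,0]], delta_pos=[[-6.4,7.5,-20],[0,0,-40],[0,0,-40],[0,0,-30],[0,0,-12],[0,0,0]], jaw=[85,85,60,50,45,45])

```text
time_s: 2.62
ee_pos: [0.4471, 0.3244, 0.0666]
tool_rot: [-0.003, 0.997, 0.071, 0.003]
contact_force: [0.6, 1.6, -0.0]
finger_gap: 0.0452
```

Request:
jog_arm(angular=[[0,0,-0.6],[0,0,0],[0,0,0]], delta_pos=[[4,-5,0],[0,0,0],[0,0,0]], jaw=[45,45,45])

```text
time_s: 3.0
ee_pos: [0.453, 0.3205, 0.0709]
tool_rot: [-0.005, 0.998, 0.066, 0.006]
contact_force: [0.8, 0.2, -0.2]
finger_gap: 0.0451
```

Request:
jog_arm(angular=[[-0.6,0.6,0],[0,0,0],[0,0,0]], delta_pos=[[2.5,-5,-6],[0,0,0],[0,0,0]], jaw=[45,45,45])

```text
time_s: 3.38
ee_pos: [0.4562, 0.3151, 0.0651]
tool_rot: [0.0, 0.998, 0.066, 0.0]
contact_force: [0.5, -0.1, 0.2]
finger_gap: 0.0447
```

Aligned, so I'll close the jaws.

Request:
jog_arm(angular=[[0,0,0],[0,0,0],[0,0,0],[0,0,0],[0,0,0],[0,0,0]], delta_pos=[[0,0,0],[0,0,0],[0,0,0],[0,0,0],[0,0,0],[0,0,0]], jaw=[10,5,5,5,5,5], squeeze=60)

```text
time_s: 4.12
ee_pos: [0.4558, 0.315, 0.065]
tool_rot: [0.0, 0.998, 0.066, 0.0]
contact_force: [-0.6, -0.5, 1.0]
finger_gap: 0.011
```

Request:
jog_arm(angular=[[0,0,0],[0,0,0],[0,0,0],[0,0,0],[0,0,0],[0,0,0]], delta_pos=[[0,0,8],[0,0,20],[0,0,30],[0,0,30],[0,0,15],[0,0,0]], jaw=[5,5,5,5,5,5])

```text
time_s: 4.88
ee_pos: [0.4552, 0.3148, 0.1748]
tool_rot: [0.0, 0.998, 0.066, 0.0]
contact_force: [-0.7, -0.5, -1.4]
finger_gap: 0.0108
```

Run:
```python
from h import *
f=grab('side');cv2.imwrite('pics/s2.png',f['image']);s=f['s'];print(s['ee_pos'],s['contact_force'],s['ft_torque'],s['finger_gap'],s['joint_pos'])
for q in ['pan_grip','ball_large','ball_small']:
    for r in env.masks_of(q,'side')[:2]:
        Q=cloud(f,r['mask'])[0];print(q,r['p'],r['bbox'],np.median(Q,0).round(3) if len(Q) else '',np.percentile(Q,3,0) if len(Q) else '')
```

```text
[0.45524948 0.31479483 0.17476157] [-0.70192422 -0.51403361 -1.4151341 ] [ 0.01723278 -0.01398332 -0.01195034] 0.010779763835683567 [ 5.43831314e-01 -3.90938892e-02  1.42355192e+00 -4.88422686e-04
  1.75649735e+00  4.11330666e-01]
pan_grip 0.86 [259.7, 228.6, 348.8, 315.5] [0.446 0.342 0.14 ] [0.3914835  0.27900878 0.11180577]
ball_large 0.65 [271.3, 267.9, 286.6, 277.8] [0.483 0.313 0.141] [0.47464011 0.30587895 0.138115  ]
```

View pics/s2.png

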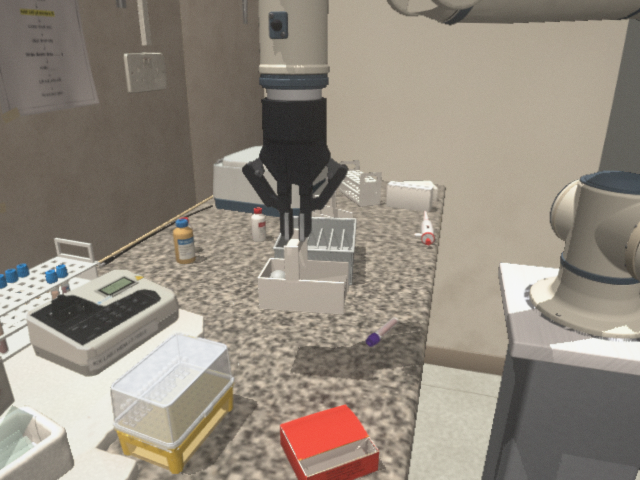

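The pan is gripped level, with the large ball still inside. Now I check for obstacles around the pour area.

Run:
```python
from h import *
f=grab('scene');P=cloud(f)[0]
m=(P[:,0]>.3)&(P[:,0]<.8)&(P[:,1]>-.2)&(P[:,1]<.25)
Q=P[m]
print('max z per 4cm cell; rows x from .32, cols y -.2..')
for x in np.arange(.4,.8,.04):
    print(round(x,2),[ (int(1000*np.percentile(c[:,2],99)) if len(c)>3 else -1) for y in np.arange(-.2,.25,.04) for c in [Q[(Q[:,0]>=x)&(Q[:,0]<x+.04)&(Q[:,1]>=y)&(Q[:,1]<y+.04)]]])
```

```text
max z per 4cm cell; rows x from .32, cols y -.2..
0.4 [4, 3, 4, 4, 4, 73, 67, 4, 5, 5, 535, 538]
0.44 [4, 73, 73, 72, 74, 73, 74, 4, 5, 5, 535, 566]
0.48 [4, 74, 51, 50, 50, 50, 73, 4, 5, 5, 6, 544]
0.52 [4, 73, 51, 49, 50, 50, 72, 5, 4, 5, 5, 4]
0.56 [3, 74, 72, 51, 75, 74, 75, 4, 4, 5, 6, 5]
0.6 [3, 5, 74, 74, 73, -1, -1, 5, 5, 4, 5, 6]
0.64 [3, 4, 4, 5, 3, 5, 4, 5, 4, 5, 4, 24]
0.68 [4, 80, 59, 5, 4, 4, 4, 5, 5, 4, 11, 24]
0.72 [5, 5, 4, 4, 5, 4, 5, 4, 4, 4, 24, 27]
0.76 [5, 4, 7, 4, 6, 92, 73, 5, 4, 4, 23, 49]
```

Request:
jog_arm(angular=[[0,0,0],[0,0,0.4],[0,0,0.4],[0,0,0.4],[0,0,0.4],[0,0,0.4],[0,0,0.4],[0,0,0.4],[0,0,0],[0,0,0],[0,0,0],[0,0,0]], delta_pos=[[4,-12,0],[8,-24,0],[12,-36,0],[14,-40,0],[14,-40,0],[14,-40,0],[14,-40,0],[14,-40,0],[12,-36,0],[8,-24,0],[4,-11,0],[0,0,0]], jaw=[5,5,5,5,5,5,5,5,5,5,5,5])

```text
time_s: 6.62
ee_pos: [0.5704, -0.0492, 0.1619]
tool_rot: [0.004, 0.996, 0.09, -0.009]
contact_force: [0.2, 0.5, -3.2]
finger_gap: 0.0109
```

Request:
jog_arm(angular=[[0.5,-1,0],[0,0,0],[0,0,0]], delta_pos=[[2,10,2],[2,10,0],[0,0,0]], jaw=[5,5,5])

```text
time_s: 7.0
ee_pos: [0.5741, -0.025, 0.1642]
tool_rot: [-0.001, 0.996, 0.092, 0.001]
contact_force: [0.4, 0.4, -1.9]
finger_gap: 0.0108
```

Run:
```python
from h import *
f=grab('wrist');print(f['s']['ee_pos'],f['s']['tool_rot'])
g=grab('scene')
cv2.imwrite('pics/p3.png',cv2.resize(g['image'][120:360,220:540],(800,600)))
for c,h in (('wrist',f),('scene',g)):
  for q in ['ball_large','ball_small']:
    for r in env.masks_of(q,c)[:2]:
        Q=cloud(h,r['mask'])[0];print(c,q,r['p'],r['bbox'],np.median(Q,0).round(3) if len(Q) else '')
```

```text
[ 0.574112   -0.02497047  0.16419783] [-8.26838011e-04  9.95801291e-01  9.15352767e-02  6.31260973e-04]
wrist ball_large 0.74 [341.6, 250.5, 394.4, 304.5] [ 0.601 -0.027  0.131]
wrist ball_small 0.81 [367.8, 214.4, 397.8, 236.8] [ 0.604 -0.003  0.118]
scene ball_large 0.59 [365.0, 215.0, 370.0, 226.8] [ 0.592 -0.031  0.128]
```

View pics/p3.png

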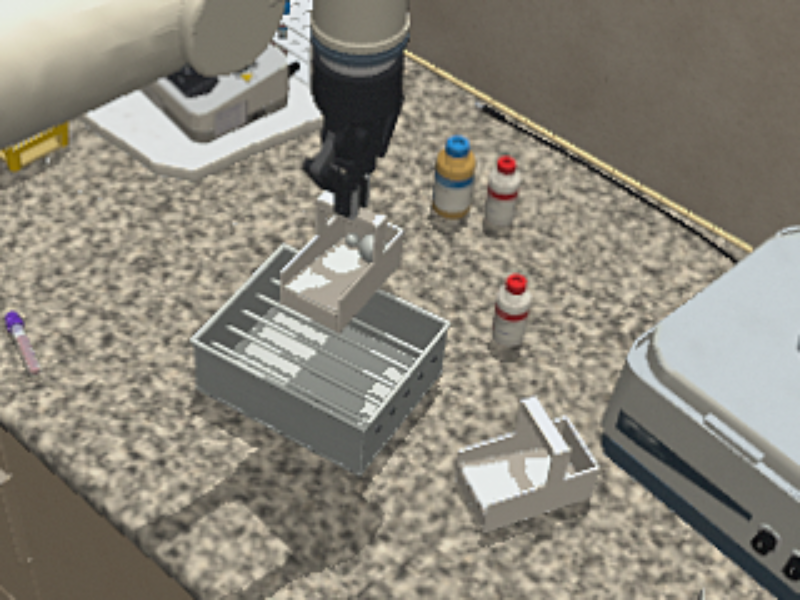

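Both balls are still at the pan's back (near (360,240) in the crop), with the mouth over the grate. I'll pre-tilt 8° and lower.

Request:
jog_arm(angular=[[0.7,-3.9,0],[0.7,-3.9,0],[0,0,0],[0,0,0],[0,0,0]], delta_pos=[[1.5,-1.5,0],[1.5,-1.5,0],[0,0,-8],[0,0,-8],[0,0,0]], jaw=[5,5,5,5,5])

```text
time_s: 7.92
ee_pos: [0.5769, -0.0307, 0.1457]
tool_rot: [-0.007, 0.994, 0.089, 0.069]
contact_force: [-0.1, 1.0, -3.2]
finger_gap: 0.0108
```

```bash
cat > st.py <<'E'
from h import *
from scipy.spatial.transform import Rotation as Ro
s=env.state();q=s['tool_rot'];R=Ro.from_quat([q[1],q[2],q[3],q[0]]).as_matrix()
b=np.array(s['ee_pos'])-.019*R[:,2]
print('t',s['time_s'],'bar',b.round(4),'tcp',s['ee_pos'].round(4))
y=10.3; Z=Ro.from_euler('z',y,degrees=True).as_matrix()
L=Z@np.diag([1,-1,-1]); print('rotvec from level in grate frame',(Z.T@Ro.from_matrix(R@L.T).as_rotvec(degrees=True)).round(2),s['contact_force'].round(1),s['finger_gap'])
for n,p in dict(corner=(-64,0,-83),mouth=(-64,0,-57),back=(46,0,-83)).items():
    w=b+(R@L.T)@Z@(np.array(p)/1000); print(n,(Z.T@(w-[.526,-.037,.0475])*1000).round(1))
E
python3 st.py
```

```text
t 7.925 bar [ 0.5743 -0.0312  0.1645] tcp [ 0.5769 -0.0307  0.1457]
rotvec from level in grate frame [ 0.06 -7.91 -0.01] [-0.1  1.  -3.2] 0.010834109335291404
corner [-3.4 -2.8 26. ]
mouth [-7.  -2.9 51.7]
back [105.5  -2.9  41.1]
```

Request:
jog_arm(angular=[[0.36,-2,0],[0.36,-2,0],[0.27,-1.5,0],[0.27,-1.5,0],[0.18,-1,0],[0.18,-1,0],[0.18,-1,0],[0.18,-1,0],[0,0,0],[0,0,0]], delta_pos=[[0.6,0.1,0.1],[0.6,0.1,0.1],[0.5,0.1,0.1],[0.5,0.1,0.1],[0.3,0.1,0.1],[0.3,0.1,0.1],[0.3,0.1,0.1],[0.3,0.1,0.1],[0,0,0],[0,0,0]], jaw=[5,5,5,5,5,5,5,5,5,5])

```text
time_s: 9.18
ee_pos: [0.5806, -0.0298, 0.1468]
tool_rot: [-0.016, 0.981, 0.089, 0.172]
contact_force: [0.2, -0.2, -2.6]
finger_gap: 0.0108
```

```bash
python3 st.py
cat > balls.py <<'E'
from h import *
for c in ['wrist','scene','side']:
  h=grab(c)
  for q in ['ball_large','ball_small']:
    for r in env.masks_of(q,c)[:2]:
        Q=cloud(h,r['mask'])[0];print(c,q,round(r['p'],2),r['bbox'],np.median(Q,0).round(3) if len(Q) else '')
E
python3 balls.py
```

```text
t 9.175 bar [ 0.5742 -0.0309  0.1647] tcp [ 0.5806 -0.0298  0.1468]
rotvec from level in grate frame [  0.02 -19.84   0.02] [ 0.2 -0.2 -2.6] 0.010830197354304948
corner [16.5 -2.7 17.4]
mouth [ 7.7 -2.7 41.9]
back [120.   -2.6  54.7]
wrist ball_large 0.81 [229.6, 266.1, 285.2, 321.0] [ 0.561 -0.043  0.118]
side ball_large 0.63 [319.8, 225.5, 333.1, 239.8] [ 0.511 -0.048  0.062]
```

Request:
jog_arm(angular=[[0.36,-2,0],[0.36,-2,0],[0.36,-2,0],[0.36,-2,0],[0.36,-2,0],[0.18,-1,0],[0,0,0],[0,0,0],[0,0,0]], delta_pos=[[0.6,0.1,0.2],[0.6,0.1,0.2],[0.6,0.1,0.2],[0.6,0.1,0.2],[0.6,0.1,0.2],[0.3,0.1,0.1],[0,0,0],[0,0,0],[0,0,0]], jaw=[5,5,5,5,5,5,5,5,5])

```text
time_s: 10.75
ee_pos: [0.5839, -0.0294, 0.1484]
tool_rot: [-0.024, 0.958, 0.086, 0.273]
contact_force: [-0.3, 0.5, -1.3]
finger_gap: 0.0106
```

```bash
python3 st.py; python3 balls.py;python3 -c "
from h import *
a=grab('wrist')['image'];b=grab('scene')['image'][120:360,220:540]
cv2.imwrite('pics/q4.png',np.hstack([cv2.resize(a,(400,300)),cv2.resize(b,(400,300))]))"
```

```text
t 10.75 bar [ 0.574  -0.0312  0.1646] tcp [ 0.5839 -0.0294  0.1484]
rotvec from level in grate frame [ -0.06 -31.85  -0.  ] [-0.3  0.5 -1.3] 0.010556508184067934
corner [37.7 -2.9 12.8]
mouth [24.  -2.9 34.9]
back [131.1  -2.9  70.8]
wrist ball_large 0.92 [89.2, 261.2, 146.3, 315.4] [ 0.516 -0.055  0.066]
wrist ball_small 0.81 [69.5, 210.5, 96.6, 228.4] [ 0.505 -0.031  0.016]
scene ball_large 0.66 [347.6, 256.8, 358.3, 270.7] [ 0.512 -0.061  0.063]
side ball_large 0.63 [316.5, 227.9, 331.5, 242.6] [ 0.516 -0.049  0.056]
```

View pics/q4.png

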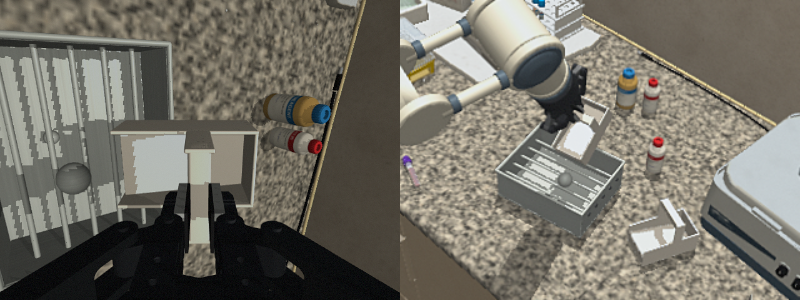

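The large ball rests on the bars (wrist half (72,178), z≈0.066). The small one is in the tray (z≈0.016) and the pan is empty. Now I raise and level the pan and carry it back.

Request:
jog_arm(angular=[[0,0,0],[0,0,0],[-1.1,6.3,0],[-1.1,6.3,0],[-1.1,6.3,0],[-1.1,6.3,0],[-1.1,6.1,0],[0,0,0]], delta_pos=[[0,0,20],[0,0,30],[-1.5,0,0],[-1.5,0,0],[-1.5,0,0],[-1.5,0,0],[-1.5,0,0],[0,0,0]], jaw=[5,5,5,5,5,5,5,5])

```text
time_s: 12.3
ee_pos: [0.5795, -0.0299, 0.2141]
tool_rot: [0.002, 0.996, 0.088, 0.001]
contact_force: [0.9, -0.0, -1.5]
finger_gap: 0.0109
```

Request:
jog_arm(angular=[[0,0,0],[0,0,0],[0,0,0],[0,0,0],[0,0,0],[0,0,0],[0,0,0],[0,0,0],[0,0,0],[0,0,0]], delta_pos=[[-6,18,0],[-12,36,0],[-15,44,0],[-15,44,0],[-15,44,0],[-15,44,0],[-15,44,0],[-12,36,0],[-6,18,0],[0,0,0]], jaw=[5,5,5,5,5,5,5,5,5,5])

```text
time_s: 13.55
ee_pos: [0.4543, 0.3134, 0.226]
tool_rot: [-0.007, 0.996, 0.088, 0.017]
contact_force: [0.8, -0.6, -1.4]
finger_gap: 0.011
```

```bash
python3 st.py
```

```text
t 13.55 bar [0.4537 0.3131 0.245 ] tcp [0.4543 0.3134 0.226 ]
rotvec from level in grate frame [ 0.58 -1.98 -0.15] [ 0.8 -0.6 -1.4] 0.01103205185063684
corner [-69.6 358.4 112.3]
mouth [-70.5 358.2 138.3]
back [ 40.3 358.1 116.1]
```

Now level it and descend to about 10 mm above the worktop.

Request:
jog_arm(angular=[[-0.9,1.9,0],[0,0,0],[0,0,0],[0,0,0],[0,0,0],[0,0,0],[0,0,0]], delta_pos=[[0,0,0],[0,0,-25],[0,0,-45],[0,0,-45],[0,0,-25],[0,0,-8],[0,0,0]], jaw=[5,5,5,5,5,5,5])

```text
time_s: 14.42
ee_pos: [0.456, 0.3078, 0.0781]
tool_rot: [-0.001, 0.996, 0.084, -0.0]
contact_force: [-0.2, -0.4, -2.2]
finger_gap: 0.0107
```

```bash
python3 st.py
```

```text
t 14.425 bar [0.456  0.3078 0.0971] tcp [0.456  0.3078 0.0781]
rotvec from level in grate frame [ 0.09 -0.   -0.68] [-0.2 -0.4 -2.2] 0.010743278904917915
corner [-71.2 352.6 -33.4]
mouth [-71.2 352.6  -7.4]
back [ 38.8 351.3 -33.4]
```

Request:
jog_arm(angular=[[0,0,0],[0,0,0],[0,0,0],[0,0,0]], delta_pos=[[0,0,-6],[0,0,-4],[0,0,-1.5],[0,0,0]], jaw=[5,5,5,5])

```text
time_s: 14.92
ee_pos: [0.458, 0.3087, 0.07]
tool_rot: [-0.002, 0.996, 0.084, 0.003]
contact_force: [-0.0, 0.4, -1.6]
finger_gap: 0.0109
```

Request:
jog_arm(angular=[[0,0,0],[0,0,0],[0,0,0]], delta_pos=[[0,0,-1],[0,0,-0.5],[0,0,0]], jaw=[5,5,5])

```text
time_s: 15.3
ee_pos: [0.4581, 0.3089, 0.0689]
tool_rot: [-0.002, 0.996, 0.084, 0.003]
contact_force: [-0.4, -0.4, -0.9]
finger_gap: 0.0106
```

Request:
jog_arm(angular=[[-0.2,0.3,0],[0,0,0],[0,0,0],[0,0,0]], delta_pos=[[0,0,-1.5],[0,0,-1],[0,0,-0.5],[0,0,0]], jaw=[5,5,5,5])

```text
time_s: 15.8
ee_pos: [0.458, 0.3089, 0.0656]
tool_rot: [-0.001, 0.996, 0.084, -0.0]
contact_force: [-0.1, -0.2, -0.9]
finger_gap: 0.0108
```

```bash
python3 st.py
python3 - <<'E'
from h import *
f=grab('side');P=cloud(f)[0]
m=(abs(P[:,0]-.45)<.08)&(abs(P[:,1]-.31)<.07)&(P[:,2]>.035)&(P[:,2]<.06);print('wall tops',np.percentile(P[m][:,2],[90,97]), )
E
```

```text
t 15.8 bar [0.4581 0.3088 0.0846] tcp [0.458  0.3089 0.0656]
rotvec from level in grate frame [ 0.08  0.   -0.69] [-0.1 -0.2 -0.9] 0.010810005338540134
corner [-69.  353.3 -45.9]
mouth [-69.  353.3 -19.9]
back [ 41.  352.  -45.9]
wall tops [0.05006521 0.05696338]
```

Request:
jog_arm(angular=[[0,0,0],[0,0,0],[0,0,0]], delta_pos=[[0,0,-0.7],[0,0,0],[0,0,0]], jaw=[5,5,5])

```text
time_s: 16.23
ee_pos: [0.4581, 0.309, 0.0653]
tool_rot: [-0.001, 0.996, 0.084, 0.0]
contact_force: [-0.2, -0.7, -1.2]
finger_gap: 0.0109
```

Request:
jog_arm(angular=[[0,0,0],[0,0,0],[0,0,0]], delta_pos=[[0,0,-1],[0,0,0],[0,0,0]], jaw=[5,5,5])

```text
time_s: 16.6
ee_pos: [0.4581, 0.3092, 0.0653]
tool_rot: [-0.001, 0.996, 0.084, 0.0]
contact_force: [-1.6, 0.0, -0.8]
finger_gap: 0.0109
```

The pan no longer goes down and sits at the height it was picked from, so it is standing. Release, opening moderately, then rise.

Request:
jog_arm(angular=[[0,0,0],[0,0,0],[0,0,0],[0,0,0],[0,0,0]], delta_pos=[[0,0,0],[0,0,0],[0,0,0],[0,0,0],[0,0,0]], jaw=[16,25,45,50,50])

```text
time_s: 17.23
ee_pos: [0.4585, 0.3092, 0.0651]
tool_rot: [-0.001, 0.996, 0.084, 0.001]
contact_force: [0.1, 1.1, -0.3]
finger_gap: 0.05
```

Request:
jog_arm(angular=[[0,0,0],[0,0,0],[0,0,0],[0,0,0],[0,0,0],[0,0,0]], delta_pos=[[0,0,15],[0,0,30],[0,0,45],[0,0,45],[0,0,20],[0,0,0]], jaw=[50,50,50,50,50,50])

```text
time_s: 17.98
ee_pos: [0.4577, 0.3087, 0.2305]
tool_rot: [-0.002, 0.996, 0.084, 0.003]
contact_force: [0.4, -0.1, 0.6]
finger_gap: 0.0499
```

```bash
python3 balls.py;python3 -c "
from h import *
a=grab('side')['image'][180:420,200:520];f=grab('scene');b=f['image'][120:360,160:480]
cv2.imwrite('pics/e5.png',np.hstack([cv2.resize(a,(400,300)),cv2.resize(b,(400,300))]))
P=cloud(f)[0];m=(abs(P[:,0]-.457)<.05)&(abs(P[:,1]-.309)<.05)&(P[:,2]>.08)&(P[:,2]<.1);print(np.median(P[m],0),env.state()['time_s'],env.state()['ee_pos'])"
```

```text
[0.45625626 0.30533475 0.08864345] 18.525 [0.45685641 0.30823164 0.22666382]
```

View pics/e5.png

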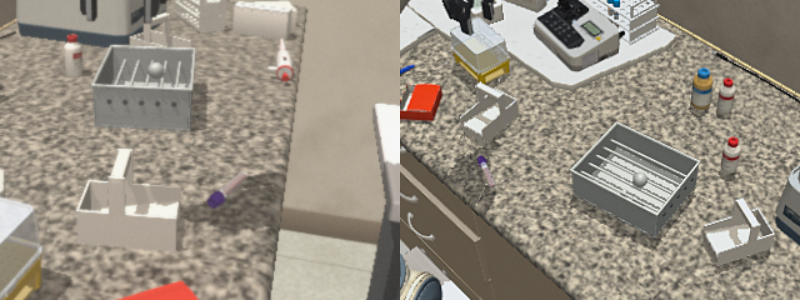

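The pan stands upright and empty (side half (128,205)), and the large ball is on the bars ((155,68) side, (640,180) scene). The gripper is clear, so I hand in.

```bash
python3 -c "
from plant import env
print(env.close_job(), env.state()['time_s'])"
```

```text
the job is handed in; nothing more can be done
the job is handed in; nothing more can be done
```

The job is done and handed in: at the last reading before hand-in the clock stood at 18.5 s of the 56 s allowed. I lifted the pan with the balls by its handle and tipped it slowly to about 32° over the grate. I then levelled it and set it back close to where it started, released it and raised the gripper clear.

**Last checks:**
- **Large ball:** it shows on top of the bars in both final camera views.
- **Small ball:** the wrist camera measured it at z ≈ 0.016 m, in the tray, right after the pour. It did not show up again after that.
- **Pan:** it stands upright and empty, with the top of the handle at 0.089 m (expected 0.090 m).

**What disagreed:**
- **Final network check:** the ball networks found nothing in any of the three cameras, so the final state rests on the pictures and the earlier measurements.
- **Gripper opening:** it read 11 mm on the 14 mm bar, but the hold never slipped.
- **Setting down:** the force reading showed no clear rise. I took it as standing because the arm stopped descending at the height where it had picked the pan up.

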